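# Stand the bottles in their holders

## Task

Put the four bottles that stand about on the bench into the four round bottle holders, each in the holder of its own size: the largest bottle in the largest holder, the two alike reagent bottles in the two middle-sized holders (either in either), the smallest bottle in the smallest holder. Each bottle must end standing upright on the floor of its holder and let go; do not tip any bottle over on the way, and leave the beaker standing where it is.

Things in the scene. Friction and masses are not known exactly. Their poses are not given: they have to be found in the camera images.
- amber_bottle: The largest bottle: brown with a pale cap, 68 mm in diameter, 125 mm tall. Its cap, 44 mm in diameter, from 94 mm to 125 mm above the underside, can be gripped from above. Origin: centre of the underside, z up its axis; round, so yaw does not matter. Loose, upright at the start, 0.19 to 0.34 kg.
- reagent_bottle_a: White plastic bottle with a label and a red screw cap, 54 mm in diameter, 105 mm tall including the cap. Both reagent bottles are alike in shape. The cap (30 mm in diameter, from 79 mm to 105 mm above the underside) can be gripped from above. Origin: centre of the underside, z up its axis; round, so yaw does not matter. Loose, upright at the start, 0.11 to 0.20 kg.
- reagent_bottle_b: White plastic bottle with a label and a blue screw cap, 54 mm in diameter, 105 mm tall including the cap. Both reagent bottles are alike in shape. The cap (30 mm in diameter, from 79 mm to 105 mm above the underside) can be gripped from above. Origin: centre of the underside, z up its axis; round, so yaw does not matter. Loose, upright at the start, 0.11 to 0.20 kg.
- dropper_bottle: The smallest bottle: white with a pale cap; body 34 mm in diameter up to 52 mm above the underside, then a cap 20 mm in diameter up to its full height of 70 mm. Origin: centre of the underside, z up its axis; round, so yaw does not matter. Loose, upright at the start, 0.04 to 0.07 kg.
- beaker: Clear plastic beaker with used pipette tips in it, 76 mm in diameter, 88 mm tall. Loose; not a bottle, to be left standing where it is. Origin: centre of the underside, z up.
- holder_large: Largest round bottle holder of plain grey plastic, fixed to the bench, open at the top: inner diameter 80 mm (widening to about 86 at the lip), outer diameter 94 mm at the lip, total height 20 mm. Origin: centre of its underside; the well's floor is 4 mm above it, z up. It fits the largest bottle.
- holder_medium_a: Middle-sized round bottle holder of plain grey plastic, fixed to the bench, open at the top: inner diameter 66 mm (widening to about 72 at the lip), outer diameter 80 mm at the lip, total height 20 mm. Origin: centre of its underside; the well's floor is 4 mm above it, z up. One of two alike, each fits either reagent bottle.
- holder_medium_b: Middle-sized round bottle holder of plain grey plastic, fixed to the bench, open at the top: inner diameter 66 mm (widening to about 72 at the lip), outer diameter 80 mm at the lip, total height 20 mm. Origin: centre of its underside; the well's floor is 4 mm above it, z up. One of two alike, each fits either reagent bottle.
- holder_small: Smallest round bottle holder of plain grey plastic, fixed to the bench, open at the top: inner diameter 46 mm (widening to about 52 at the lip), outer diameter 60 mm at the lip, total height 20 mm. Origin: centre of its underside; the well's floor is 4 mm above it, z up. It fits the smallest bottle.
Things that resemble listed ones, but are neither listed nor needed, are in the scene too. What is shaped like the reagent_bottle_a but yellow is not meant.

How it is judged (in metres and radians):
At the end, for the whole second after the job is handed in: Each bottle stands in a holder of its own size: origin within 12 mm of the holder's axis and under 8 mm above its underside (floor at 4 mm), upright within 0.08 rad, at rest (under 0.02 m/s). The beaker is upright (within 0.1 rad), within 30 mm of where it was (horizontal distance between amber_bottle and holder_large below 0.012 m and z of amber_bottle in the frame of holder_large below 0.008 m and horizontal distance between dropper_bottle and holder_small below 0.012 m and z of dropper_bottle in the frame of holder_small below 0.008 m and (((horizontal distance between reagent_bottle_a and holder_medium_a below 0.012 m and z of reagent_bottle_a in the frame of holder_medium_a below 0.008 m) and (horizontal distance between reagent_bottle_b and holder_medium_b below 0.012 m and z of reagent_bottle_b in the frame of holder_medium_b below 0.008 m)) or ((horizontal distance between reagent_bottle_a and holder_medium_b below 0.012 m and z of reagent_bottle_a in the frame of holder_medium_b below 0.008 m) and (horizontal distance between reagent_bottle_b and holder_medium_a below 0.012 m and z of reagent_bottle_b in the frame of holder_medium_a below 0.008 m))) and angle between each of amber_bottle, reagent_bottle_a, reagent_bottle_b, dropper_bottle's own z axis and vertical below 0.08 rad and linear speed of each of amber_bottle, reagent_bottle_a, reagent_bottle_b, dropper_bottle below 0.02 m/s and distance of beaker from where it was at the start of the episode below 0.03 m and angle between beaker's own z axis and vertical below 0.1 rad); the robot touches nothing.
It fails at once if a bottle is tipped over (more than 0.6 rad from upright) (angle between any of amber_bottle, reagent_bottle_a, reagent_bottle_b, dropper_bottle's own z axis and vertical above 0.6 rad).
It fails at once if the beaker is pushed more than 30 mm from its place or tipped (distance of beaker from where it was at the start of the episode above 0.03 m or angle between beaker's own z axis and vertical above 0.4 rad).
It also fails if it takes over 102 s, if anything falls off the work surface, if the arm or the gripper's body presses on something with over 40 N, if the wrist force passes 120 N, or if a joint passes its speed limit or range.

## Robot

A 6-joint arm with a two-finger parallel gripper is mounted at the origin on the work surface; the furniture and walls round the work are solid. World frame = base frame: x ahead of the robot, y to its left, z up, the work surface at z = 0. Lengths are in mm, angles in rad, forces in N, time in s.
With the tool pointing down it reaches from about 350 to 975 mm from the base axis. Payload 7.1 kg.
Tool frame: the origin (TCP) lies midway between the tips of the shut fingers; the grasp point (between the pads) lies 19 mm behind it (ctrl.grip_depth is the distance from the TCP to the grasp point, in mm); z points along the fingers, y is the line along which they close (so a half turn about z gives the same grasp; the last joint's range is limited). The gripper opens to 88 mm and grips with 3 to 60 N. Pads are 20 mm wide; open, the fingers measure 115 mm over their backs; the gripper's body (75 mm by 178 mm) begins 61 mm behind the grasp point.
Start: joints at [-1.24, 0.423, 1.63, -0, 1.089, -0.019], TCP at [214.21, -587.127, 222.675] pointing down, gripper open.
Joint ranges: [-3, 3], [-0.9, 2.11], [0.09, 2.58], [-1.31, 4.45], [0.11, 2.69], [-2.54, 2.54]. Speed limits (rad/s): [2.39, 2.39, 3.01, 3.14, 3.14, 3.14].

## Interface

Orientations are given as a rotation vector (axis times angle).
In Python, from workcell import ctrl, cams gives the robot as it stands.
- The arm moves only by the tool move_arm, never from a script. Its argument "steps" is a list of rows, each a list of 3 entries, a list of its own where there are three numbers: the shift along the tool's x, y, z in units of 25 mm (1.0 is 25 mm), then the turn about the tool's z in units of 5 degrees (1.0 is 5 degrees), then the closure, from 0 (fully open) to 1 (shut). A call has 1 to 20 rows; each row shifts and turns the commanded pose from where the row before left it, along the tool's axes as they then stand; what a row does not reach is not made up. A row lasts 1/12 s, in which the tool goes at most 41.7 mm and 7.16 degrees, less where a joint would pass 70% of its speed; a pose out of reach is approached as far as the arm can. A call is refused whole if a number of a shift passes 1 or a number of a turn 1, either way. A call with a gripper value outside its range is refused whole. The fingers move at their own pace and stop on an object; the grip force is fixed at half the most. Time passes only in rows, so rows that do not move let the fingers close. It gives the time, the measured TCP pose, the force, the opening and the grip force at its end, in the units of the state.
- ctrl.get_obs(): the state, without advancing time (a new reading comes with each control period).
- cams.get_image(name): name is "scene" or "top" or "wrist"; returns a dict with "image" (480x640x3 uint8, red, green, blue), "camera_matrix" (3x3 intrinsics, pixels), "xyz" and "rotation" of the camera in the world; the wrist camera has in their place "mount" (4x4, takes a point from camera to tool coordinates, whose origin is the TCP and whose axes are the flange's). Camera axes: x right, y down, z forward; pixel columns grow to the right and rows downward; lengths in mm; the calibration is good to about 2 mm. A picture is of the moment at which its call begins: read the wrist's pose just before it. There is no depth.
- ctrl.close_job(): hands the job in; it is judged then, once.
Trained networks look in the newest picture that a camera, given by its name, has taken for a name from the list of things; names that differ only in an ending like _2 or _b are one class to them, and where a whole thing is asked for, a point or a joint stands for the part that bears it (a point fixed in the world has none). Each returns a list of dicts, best first, with "p" (0 to 1); they miss things now and then, are a little off and sometimes report something else, mostly with a low value. They report only what shows in the picture. A call takes as long as a camera call. They do not tell look-alikes from the thing itself.
- cams.boxes_of(camera, thing): "rect" ([centre column, centre row, width, height] in pixels, round what is visible of it).
- cams.cut_out(camera, thing): "pixels" (480x640 bool, what is visible of it) and "rect" ([centre column, centre row, width, height] in pixels, round what is visible of it).
The state is a dict: "t": time; "qpos": joint angles; "qvel": joint speeds; "joint_torque": joint torques, N m; "ee_pos": TCP position; "orientation": TCP orientation; "ft_force": force on the tool from outside, world axes, zero at the start; "moment": the same for the moment, N m; "width": finger opening in mm; "grasp_force": force on a finger pad.
Only numpy, scipy, OpenCV 4.12 (cv2) and the standard library are available. Lean on these libraries where they do the work, as an engineer would, in place of code of your own. Each camera call takes 0.05 s, during which the arm holds its last target. There are 200 camera calls.

## Working session

There is one attempt and no reset: what is moved stays moved. The work goes in short steps, Python scripts to look and compute and a tool call to move; the robot and the scene stay as the last step left them, time stands still between calls to the robot, and variables do not carry over. Pictures are saved under pics/ and viewed, at most 16 in all, crops included, and the job is handed in when it is done.

Besides the shell and the picture viewer there is one more tool, called as a command line: name --argument value ..., lists and objects as JSON in quotes. move_arm: Moves the arm, as the interface text tells. Its arguments: {"type":"object","properties":{"steps":{"type":"array"}},"required":["steps"]}

```bash
mkdir -p pics; ls; python3 - <<'E'
from workcell import ctrl,cams
import cv2
o=ctrl.get_obs();print(o['t'],o['ee_pos'],o['orientation'],o['width'])
for c in ['top','scene']:
    d=cams.get_image(c);cv2.imwrite(f'pics/{c}0.png',d['image'][:,:,::-1]);print(c,d['camera_matrix'],d['xyz'],d['rotation'])
    for n in ['amber_bottle','reagent_bottle_a','dropper_bottle','beaker','holder_large','holder_medium_a','holder_small']:
        print(n,[(round(r['p'],2),[round(float(v),1) for v in r['rect']]) for r in cams.boxes_of(c,n) if r['p']>.2])
E
```

```text
pics
0.0 [ 214.02180397 -586.60153704  221.90972525] [-3.09215953e+00 -5.46388582e-01  3.89150652e-04] 88.1988066803245
top [[577.64848565   0.         315.88366216]
 [  0.         577.64848565 243.16586743]
 [  0.           0.           1.        ]] [ 267.25080588   25.66078801 1321.01684236] [-2.14081103  2.18392635 -0.13967414]
amber_bottle [(0.95, [281.6, 211.4, 33.1, 38.9])]
reagent_bottle_a [(0.97, [146.0, 219.2, 37.0, 28.9]), (0.72, [421.2, 212.2, 17.1, 18.0]), (0.71, [179.1, 263.6, 32.5, 24.8]), (0.6, [139.6, 267.2, 33.3, 27.1])]
dropper_bottle [(0.59, [422.1, 211.6, 18.0, 16.6])]
beaker [(0.95, [482.8, 213.5, 42.9, 40.0])]
holder_large [(0.73, [341.6, 216.5, 40.5, 43.6]), (0.7, [421.7, 213.3, 13.6, 18.3])]
holder_medium_a [(0.96, [252.0, 257.9, 31.2, 34.5]), (0.78, [210.3, 224.4, 34.6, 35.1])]
holder_small [(0.88, [384.1, 247.9, 28.9, 25.0])]
scene [[502.3489431    0.         318.00042025]
 [  0.         502.3489431  240.51621445]
 [  0.           0.           1.        ]] [-519.80156047 -637.19943886  826.91670924] [-1.98072891  0.99411923 -0.56080546]
amber_bottle [(0.7, [315.1, 222.3, 23.6, 45.8])]
reagent_bottle_a []
dropper_bottle [(0.59, [412.0, 260.2, 6.6, 8.5])]
beaker [(0.69, [458.1, 285.4, 33.8, 41.1])]
holder_large [(0.58, [351.4, 254.5, 34.1, 22.7])]
holder_medium_a [(0.69, [278.2, 244.7, 26.5, 18.2]), (0.67, [271.2, 221.2, 24.6, 18.5])]
holder_small [(0.84, [364.8, 278.1, 20.6, 18.9])]
```

View pics/top0.png

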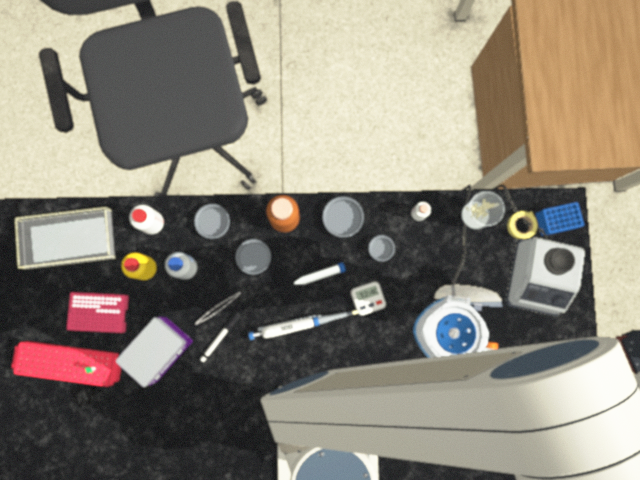

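View pics/scene0.png

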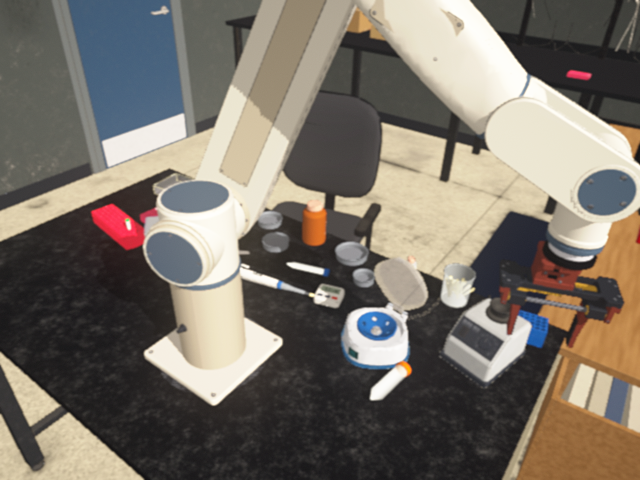

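The top view shows everything. The red cap is at about (140,214), blue (176,263), the yellow decoy (134,265), amber (283,208) and the dropper (421,210). The holders are at (343,217), (212,222), (253,257) and (382,249), and the beaker at (483,210). Next I measure them.

```bash
cat > h.py <<'E'
from workcell import ctrl,cams
import cv2,numpy as np
from scipy.spatial.transform import Rotation as R
def ray(d,uv,z,pose=None):
    K=d['camera_matrix']
    if 'mount' in d:
        T=np.eye(4);T[:3,:3]=R.from_rotvec(pose['orientation']).as_matrix();T[:3,3]=pose['ee_pos'];M=T@np.array(d['mount']);Rm,c=M[:3,:3],M[:3,3]
    else: Rm,c=R.from_rotvec(d['rotation']).as_matrix() if np.size(d['rotation'])==3 else np.array(d['rotation']),np.array(d['xyz'])
    v=Rm@np.linalg.inv(K)@[uv[0],uv[1],1];return (c+v*(z-c[2])/v[2]).round(1)
E
python3 - <<'E'
from h import *
d=cams.get_image('top');im=d['image']
c=cv2.resize(im[185:295,115:515],(800,220),interpolation=cv2.INTER_CUBIC)
c2=cv2.resize(im[195:285,120:200],None,fx=6,fy=6,interpolation=cv2.INTER_CUBIC)
cv2.imwrite('pics/crop0.png',c[:,:,::-1])
hsv=cv2.cvtColor(im,cv2.COLOR_RGB2HSV)
def cap(n,lo,hi,box,z):
    x0,y0,x1,y1=box;m=cv2.inRange(hsv[y0:y1,x0:x1],lo,hi)
    k,l,s,ce=cv2.connectedComponentsWithStats(m);i=1+np.argmax(s[1:,4]);uv=ce[i]+[x0,y0];print(n,uv.round(1),s[i],ray(d,uv,z))
cap('red',(170,120,60),(180,255,255),(125,200,165,235),100)
cap('blue',(100,120,60),(125,255,255),(160,250,200,280),100)
cap('yel(red)',(170,120,60),(180,255,255),(118,250,158,280),100)
for n,z in [('amber_bottle',60),('dropper_bottle',40),('beaker',44),('holder_large',14),('holder_medium_a',14),('holder_small',14)]:
    for r in cams.cut_out('top',n):
        if r['p']>.5:
            ys,xs=np.nonzero(r['pixels']);uv=(xs.mean(),ys.mean());print(n,round(r['p'],2),np.round(uv,1),len(xs),ray(d,uv,z))
print('amber cap',ray(d,(283,207),125),'dropper cap', ray(d,(422,208),70))
E
```

```text
red [137. 212.] [12 12  1  1  1] [490.5 395.9 100. ]
blue [175.  263.3] [  9   8  13  12 129] [378.7 313.8 100. ]
yel(red) [134.4 266.1] [14 13  6  6 12] [374.6 399.3 100. ]
amber_bottle 0.58 [282.7 213.6] 943 [488.2  86.3  60. ]
dropper_bottle 0.54 [420.1 211.8] 275 [ 489.7 -222.    40. ]
beaker 0.9 [482.9 210.5] 1214 [ 489.4 -362.6   44. ]
holder_large 0.98 [342.4 216.7] 1243 [486.2 -48.2  14. ]
holder_large 0.54 [145.1 219.6] 685 [488.3 403.1  14. ]
holder_medium_a 0.9 [252.  256.7] 943 [398.3 159.7  14. ]
holder_medium_a 0.68 [210.9 220.8] 949 [482.5 252.9  14. ]
holder_small 0.78 [381.  248.2] 466 [ 412.  -134.2   14. ]
amber cap [490.8  82.4 125. ] dropper cap [ 493.  -220.7   70. ]
```

View pics/crop0.png

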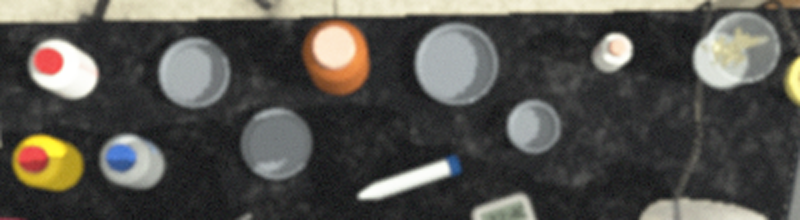

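move_arm --steps '[[[0, 0, -1], 0, 0], [[0, 0, -1], 0, 0], [[0, 0, 0], -1, 0], [[0, 0, 0], -1, 0], [[0, 0, 0], -1, 0], [[0, 0, 0], -1, 0], [[0, 0, 0], -1, 0], [[0, 0, 0], -1, 0], [[0, 0, 0], -1, 0], [[0, 0, 0], -1, 0], [[0, 0, 0], -1, 0], [[0, 0, 0], -1, 0], [[0, 0, 0], -1, 0], [[0, 0, 0], -1, 0], [[0, 0, 0], -1, 0], [[0, 0, 0], -1, 0]]'

```text
t: 2.48
ee_pos: [214.2, -587.1, 272.7]
orientation: [-2.216, -2.227, -0.0]
ft_force: [-0.2, -0.5, 1.2]
width: 88.2
grasp_force: 0.0
```

```bash
cat >> h.py <<'E'
def to(x,y,z):
    o=ctrl.get_obs();Rm=R.from_rotvec(o['orientation']).as_matrix();dl=Rm.T@(np.array([x,y,z])-o['ee_pos'])/25
    print('t',round(o['t'],2),'pos',o['ee_pos'].round(1),'w',round(o['width'],1),'q6',round(o['qpos'][5],2),'yaw',np.degrees(np.arctan2(Rm[1,0],Rm[0,0])).round(1),'units',dl.round(2))
E
python3 - <<'E'
from h import *
to(470,-222,270)
d=cams.get_image('wrist');print(np.round(d['mount'],3),d['camera_matrix'])
E
```

```text
t 2.48 pos [ 214.2 -587.1  272.7] w 88.2 q6 -1.25 yaw 90.3 units [14.55 10.31  0.11]
[[  -0.      -0.962   -0.272   74.78 ]
 [   1.      -0.      -0.      -0.23 ]
 [   0.      -0.272    0.962 -161.749]
 [   0.       0.       0.       1.   ]] [[349.42345163   0.         315.40101074]
 [  0.         349.42345163 238.80415069]
 [  0.           0.           1.        ]]
```

move_arm --steps '[[[1, 0.5, 0], 0, 0], [[1, 0.5, 0], 0, 0], [[1, 0.5, 0], 0, 0], [[1, 0.5, 0], 0, 0], [[1, 0.5, 0], 0, 0], [[1, 0.5, 0], 0, 0], [[1, 0.5, 0], 0, 0], [[1, 0.5, 0], 0, 0], [[1, 0.5, 0], 0, 0], [[1, 0.5, 0], 0, 0], [[1, 0.5, 0], 0, 0], [[1, 0.5, 0], 0, 0], [[1, 0.5, 0], 0, 0], [[1, 0.5, 0], 0, 0], [[1, 0.5, 0], 0, 0], [[1, 0.5, 0], 0, 0], [[1, 0.5, 0], 0, 0], [[1, 0.5, 0], 0, 0], [[0, 0.5, 0], 0, 0], [[0, 0, 0], 0, 0]]'

```text
t: 4.2
ee_pos: [453.5, -136.4, 273.1]
orientation: [2.218, 2.223, 0.001]
ft_force: [0.1, -0.9, 0.8]
width: 88.2
grasp_force: 0.0
```

```bash
python3 - <<'E'
from h import *
to(490,-222,200)
p=ctrl.get_obs();d=cams.get_image('wrist');cv2.imwrite('pics/w1.png',d['image'][:,:,::-1])
for n,z in [('amber_bottle',60),('dropper_bottle',35),('beaker',44),('holder_large',14),('holder_small',14)]:
    for r in cams.cut_out('wrist',n):
        if r['p']>.4:
            ys,xs=np.nonzero(r['pixels']);uv=(xs.mean(),ys.mean());print(n,round(r['p'],2),np.round(uv,1),len(xs),ray(d,uv,z,p))
E
```

```text
t 4.2 pos [ 453.5 -136.4  273.1] w 88.2 q6 -0.32 yaw 90.1 units [-3.43  1.45  2.93]
amber_bottle 0.85 [349.4  12.3] 1471 [485.2  54.3  60. ]
dropper_bottle 0.77 [347.4 275.8] 943 [ 492.8 -221.6   35. ]
beaker 0.66 [342.6 391.7] 2401 [ 490.1 -382.8   44. ]
holder_large 0.92 [344.3 125.2] 5532 [486.4 -45.1  14. ]
holder_small 0.72 [280.9 200.9] 1865 [ 411.7 -132.7   14. ]
```

View pics/w1.png

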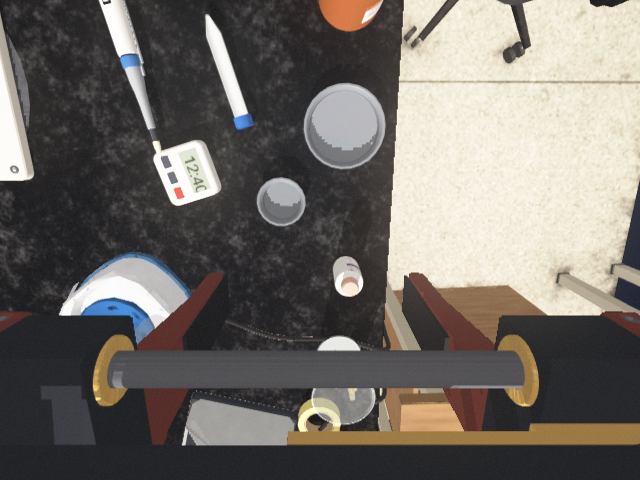

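The wrist view shows the dropper cap at (348,286), the large holder's rim at (344,125) and the small holder's rim at (281,202). These agree with the top view to within 3 mm.

```bash
python3 - <<'E'
from h import *
p=ctrl.get_obs();d=cams.get_image('wrist')
print('dropper',ray(d,(348,286),70,p),'L',ray(d,(344,125.5),20,p),'S',ray(d,(281.3,202),20,p))
t=cams.get_image('top')
for n,uv,z in [('red',(138.5,215.5),105),('blue',(175.5,263.5),105),('amb',(282.5,208.5),125),('drop',(424.5,208.5),70),('L',(342.8,217),20),('M1',(212,221.3),20),('M2',(253.3,257),20),('S',(381.5,248),20)]:print(n,ray(t,uv,z))
to(492.5,-222.5,95)
E
```

```text
dropper [ 486.9 -221.1   70. ] L [482.6 -47.1  20. ] S [ 409.4 -134.1   20. ]
red [482. 391. 105.]
blue [377.9 311.5 105. ]
amb [487.6  83.5 125. ]
drop [ 491.7 -226.2   70. ]
L [484.6 -48.7  20. ]
M1 [480.4 249.4  20. ]
M2 [396.9 156.   20. ]
S [ 411.7 -134.7   20. ]
t 4.6 pos [ 450.9 -137.6  272.7] w 88.1 q6 -0.32 yaw 90.0 units [-3.39  1.67  7.11]
```

move_arm --steps '[[[-0.85, 0.375, 0], 0, 0], [[-0.85, 0.375, 0], 0, 0], [[-0.85, 0.375, 0], 0, 0], [[-0.85, 0.375, 0], 0, 0], [[0, 0, 1], 0, 0], [[0, 0, 1], 0, 0], [[0, 0, 1], 0, 0], [[0, 0, 1], 0, 0], [[0, 0, 1], 0, 0], [[0, 0, 1], 0, 0], [[0, 0, 1], 0, 0], [[0, 0, 1], 0, 0], [[0, 0, 0], 0, 0], [[0, 0, 0], 0, 0]]'

```text
t: 5.77
ee_pos: [487.9, -221.9, 71.9]
orientation: [-2.219, -2.219, 0.002]
ft_force: [-0.6, -0.3, 0.1]
width: 88.0
grasp_force: 0.0
```

```bash
python3 - <<'E'
from h import *
to(489,-222.5,28)
p=ctrl.get_obs();d=cams.get_image('wrist');cv2.imwrite('pics/w2.png',d['image'][:,:,::-1])
E
```

```text
t 5.77 pos [ 487.9 -221.9   71.9] w 88.0 q6 -0.45 yaw 90.0 units [-0.03  0.05  1.76]
```

View pics/w2.png

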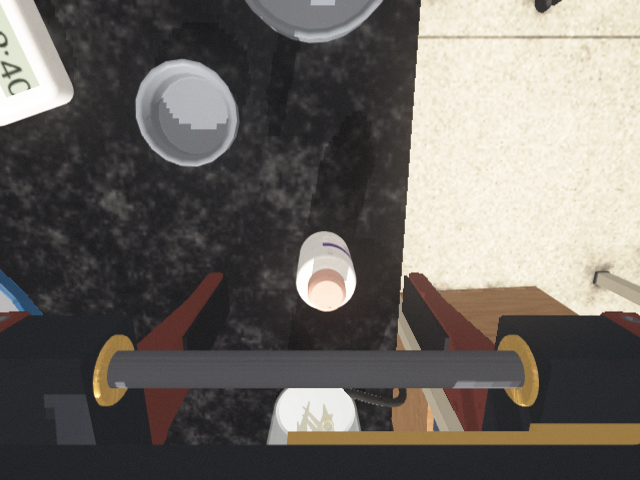

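The wrist view shows the dropper cap at (327,288), about 5 mm in +x and 3 mm in +y from the finger centre. I correct for that, descend and close.

move_arm --steps '[[[0.1, 0.2, 0], 0, 0], [[0, 0, 0.88], 0, 0], [[0, 0, 0.88], 0, 0], [[0, 0, 0], 0, 1], [[0, 0, 0], 0, 1], [[0, 0, 0], 0, 1], [[0, 0, 0], 0, 1], [[0, 0, 0], 0, 1], [[0, 0, 0], 0, 1], [[0, 0, 0], 0, 1], [[0, 0, 0], 0, 1], [[0, 0, -1], 0, 1], [[0, 0, -0.6], 0, 1], [[0, 0, 0], 0, 1], [[0, 0, 0], 0, 1]]'

```text
t: 7.07
ee_pos: [494.4, -219.6, 69.1]
orientation: [2.22, 2.221, 0.001]
ft_force: [-0.9, 0.1, -0.4]
width: 33.3
grasp_force: 29.9
```

```bash
python3 - <<'E'
from h import *
p=ctrl.get_obs();d=cams.get_image('wrist');cv2.imwrite('pics/w3.png',d['image'][:,:,::-1])
print(p['width'],p['grasp_force'])
for n,z in [('dropper_bottle',80),('holder_large',14),('holder_small',14)]:
    for r in cams.cut_out('wrist',n):
        if r['p']>.4:
            ys,xs=np.nonzero(r['pixels']);uv=(xs.mean(),ys.mean());print(n,round(r['p'],2),np.round(uv,1),len(xs),ray(d,uv,z,p))
to(411,-134,70)
E
```

```text
33.30506089513531 29.936862587928772
dropper_bottle 0.94 [316. 301.] 5624 [ 494.4 -217.9   80. ]
holder_large 0.89 [301.1  17.6] 4360 [486.3 -80.4  14. ]
holder_small 0.59 [173.6 115.5] 8965 [ 411. -131.   14.]
t 7.27 pos [ 493.2 -219.1   67.6] w 33.3 q6 -0.44 yaw 90.0 units [ 3.41 -3.29 -0.09]
```

View pics/w3.png

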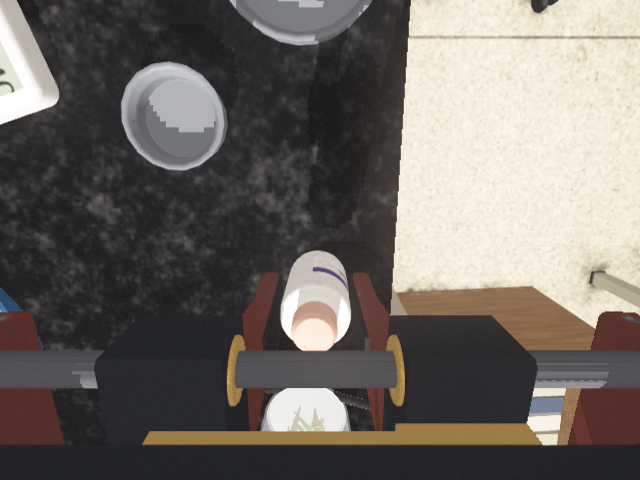

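move_arm --steps '[[[0.85, -0.83, 0], 0, 1], [[0.85, -0.83, 0], 0, 1], [[0.85, -0.83, 0], 0, 1], [[0.85, -0.83, 0], 0, 1], [[0, 0, 0], 0, 1], [[0, 0, 0], 0, 1]]'

```text
t: 7.77
ee_pos: [409.6, -133.6, 68.2]
orientation: [-2.218, -2.222, 0.001]
ft_force: [0.8, 0.0, 0.1]
width: 32.9
grasp_force: 29.9
```

```bash
python3 - <<'E'
from h import *
to(411,-134.5,32)
t=cams.get_image('top');d=cams.get_image('wrist');a=d['image'][160:480,200:440];b=t['image'][205:285,340:440]
cv2.imwrite('pics/w4.png',np.hstack([cv2.resize(a,(360,480)),cv2.resize(b,(440,480),interpolation=cv2.INTER_CUBIC)])[:,:,::-1])
E
```

```text
t 7.77 pos [ 409.6 -133.6   68.2] w 32.9 q6 -0.34 yaw 90.1 units [-0.04  0.06  1.45]
```

View pics/w4.png

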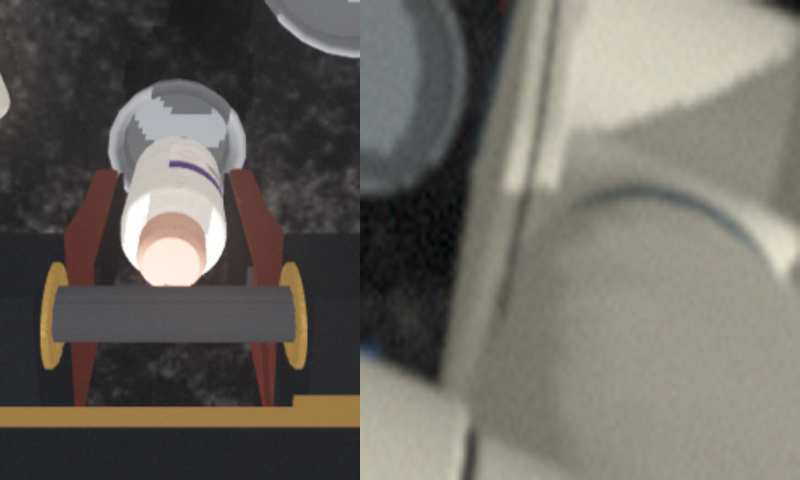

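The bottle axis and the holder rim (centre about (318,259)) match to about 2 mm. I lower, release and rise.

move_arm --steps '[[[0, 0.08, 0.4], 0, 1], [[0, 0, 0.4], 0, 1], [[0, 0, 0.4], 0, 1], [[0, 0, 0.26], 0, 1], [[0, 0, 0], 0, 1], [[0, 0, 0], 0, 1]]'

```text
t: 8.37
ee_pos: [414.4, -135.0, 31.5]
orientation: [2.221, 2.22, 0.002]
ft_force: [1.9, 3.9, 3.7]
width: 33.2
grasp_force: 30.0
```

```bash
python3 - <<'E'
from h import *
o=ctrl.get_obs();print(o['ft_force'],o['moment']);to(411,-134.5,32)
E
```

```text
[1.94416642 3.87497647 3.66642167] [ 0.88529692 -0.48604378 -0.02414103]
t 8.37 pos [ 414.4 -135.    31.5] w 33.2 q6 -0.34 yaw 90.0 units [ 0.02 -0.14 -0.02]
```

move_arm --steps '[[[0, 0, 0], 0, 0.4], [[0, 0, 0], 0, 0.4], [[0, 0, 0], 0, 0.4], [[0, 0, 0], 0, 0.2], [[0, 0, 0], 0, 0], [[0, 0, 0], 0, 0], [[0, 0, -1], 0, 0], [[0, 0, -1], 0, 0], [[0, 0, -1], 0, 0], [[0, 0, -1], 0, 0], [[0, 0, -1], 0, 0], [[0, 0, -1], 0, 0], [[0, 0, -1], 0, 0], [[0, 0, -1], 0, 0], [[0.5, 0.5, 0], 0, 0], [[1, 0.5, 0], 0, 0], [[1, 0.5, 0], 0, 0], [[1, 0.5, 0], 0, 0], [[0, 0, 0], 0, 0], [[0, 0, 0], 0, 0]]'

```text
t: 10.03
ee_pos: [462.9, -46.0, 232.1]
orientation: [-2.218, -2.225, 0.0]
ft_force: [-0.2, 0.0, 0.6]
width: 87.9
grasp_force: 0.0
```

```bash
python3 - <<'E'
from h import *
to(488,83,240)
p=ctrl.get_obs();d=cams.get_image('wrist');cv2.imwrite('pics/w5.png',d['image'][:,:,::-1])
for n,z in [('amber_bottle',60),('dropper_bottle',35),('holder_large',14),('holder_small',14),('holder_medium_a',14)]:
    for r in cams.cut_out('wrist',n):
        if r['p']>.4:
            ys,xs=np.nonzero(r['pixels']);uv=(xs.mean(),ys.mean());print(n,round(r['p'],2),np.round(uv,1),len(xs),ray(d,uv,z,p))
E
```

```text
t 10.03 pos [462.9 -46.  232.1] w 87.9 q6 -0.13 yaw 90.2 units [ 5.16  1.02 -0.32]
amber_bottle 0.73 [349.2  62.9] 6883 [491.5  93.5  60. ]
dropper_bottle 0.65 [269.9 290.8] 1071 [ 412.1 -132.9   35. ]
holder_large 0.77 [337.  210.8] 5524 [486.3 -46.2  14. ]
holder_small 0.72 [273.8 276.4] 1003 [ 414.3 -124.1   14. ]
holder_medium_a 0.75 [249.5  18. ] 2810 [398.7 141.3  14. ]
```

View pics/w5.png

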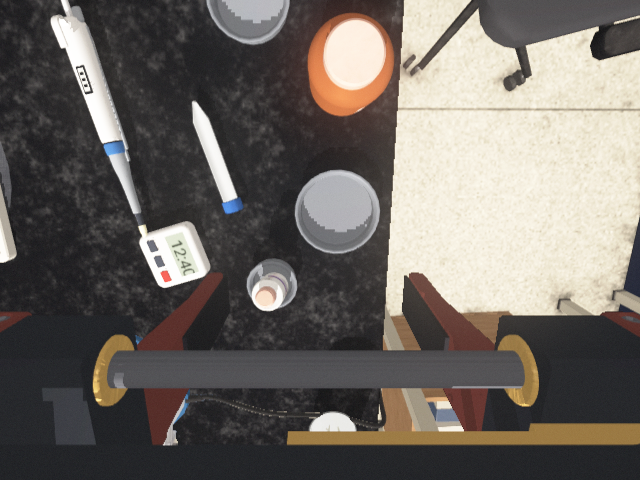

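The dropper stands in its holder, with its cap at (264,297) and tilt not visible. The amber cap is at (354,53) and the large rim at (337,211).

```bash
python3 - <<'E'
from h import *
d=cams.get_image('wrist');p=dict(orientation=R.from_matrix([[0,1,0],[1,0,0],[0,0,-1]]).as_rotvec(),ee_pos=np.array([463.2,-47.1,232.2]))
print('amber',ray(d,(354,53),125,p),'L',ray(d,(337.3,211),20,p),'S',ray(d,(272,285),20,p),'drop',ray(d,(264.5,298),74,p))
E
```

```text
amber [489.7  86.  125. ] L [486.6 -46.4  20. ] S [ 412.7 -133.3   20. ] drop [ 412. -124.   74.]
```

move_arm --steps '[[[0.88, 0.17, 0], 0, 0], [[0.88, 0.17, 0], 0, 0], [[0.88, 0.17, 0], 0, 0], [[0.88, 0.17, 0], 0, 0], [[0.88, 0.17, 0], 0, 0], [[0.88, 0.17, 0], 0, 0], [[0, 0, 1], 0, 0], [[0, 0, 1], 0, 0], [[0, 0, 1], 0, 0], [[0, 0, 0], 0, 0], [[0, 0, 0], 0, 0]]'

```text
t: 11.3
ee_pos: [487.4, 84.6, 156.5]
orientation: [-2.22, -2.22, 0.004]
ft_force: [0.3, -0.5, 1.0]
width: 87.7
grasp_force: 0.0
```

```bash
python3 - <<'E'
from h import *
to(489,85,98)
p=ctrl.get_obs();d=cams.get_image('wrist');cv2.imwrite('pics/w6.png',d['image'][:,:,::-1])
r=cams.cut_out('wrist','holder_large');print([(x['p'],x['rect']) for x in r])
E
```

```text
t 11.3 pos [487.4  84.6 156.5] w 87.7 q6 0.15 yaw 90.0 units [0.02 0.07 2.34]
[(0.97, [314.9, 353.0, 90.6, 89.2])]
```

View pics/w6.png

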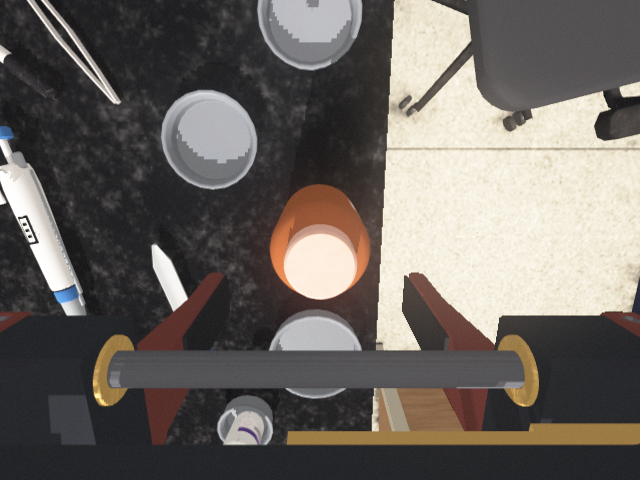

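The amber cap is at (320,266), about 2 mm off the finger centre. I adjust, descend, grip and lift.

move_arm --steps '[[[0.06, 0.08, 0.6], 0, 0], [[0, 0, 0.88], 0, 0], [[0, 0, 0.88], 0, 0], [[0, 0, 0], 0, 0], [[0, 0, 0], 0, 1], [[0, 0, 0], 0, 1], [[0, 0, 0], 0, 1], [[0, 0, 0], 0, 1], [[0, 0, 0], 0, 1], [[0, 0, 0], 0, 1], [[0, 0, -0.4], 0, 1], [[0, 0, -0.7], 0, 1], [[0, 0, -0.7], 0, 1], [[0, 0, 0], 0, 1]]'

```text
t: 12.57
ee_pos: [492.0, 86.9, 146.2]
orientation: [2.219, 2.22, 0.006]
ft_force: [0.8, 0.8, -0.8]
width: 43.2
grasp_force: 30.0
```

```bash
python3 - <<'E'
from h import *
o=ctrl.get_obs();print(o['ft_force'],o['grasp_force']);to(486,-47.5,143)
E
```

```text
[ 0.79282803  0.78292824 -0.76835524] 29.98930335044861
t 12.57 pos [492.   86.9 146.2] w 43.2 q6 0.15 yaw 90.0 units [-5.37 -0.25  0.12]
```

move_arm --steps '[[[-0.67, -0.02, 0], 0, 1], [[-0.67, -0.02, 0], 0, 1], [[-0.67, -0.02, 0], 0, 1], [[-0.67, -0.03, 0], 0, 1], [[-0.67, -0.02, 0], 0, 1], [[-0.67, -0.03, 0], 0, 1], [[-0.67, -0.02, 0], 0, 1], [[-0.67, -0.03, 0], 0, 1], [[0, 0, 0], 0, 1], [[0, 0, 0.5], 0, 1], [[0, 0, 0.4], 0, 1], [[0, 0, 0.4], 0, 1], [[0, 0, 0.2], 0, 1], [[0, 0, 0], 0, 1]]'

```text
t: 13.73
ee_pos: [486.3, -47.1, 106.1]
orientation: [2.219, 2.223, 0.001]
ft_force: [-1.0, -1.5, 10.2]
width: 43.6
grasp_force: 30.0
```

```bash
python3 - <<'E'
from h import *
o=ctrl.get_obs();print(o['ft_force'],o['moment']);to(486,-47.5,102.5)
d=cams.get_image('wrist');cv2.imwrite('pics/w7.png',d['image'][:,:,::-1])
E
```

```text
[-0.99454993 -1.48047605 10.16681956] [-0.29022796  0.16899914  0.05867546]
t 13.73 pos [486.3 -47.1 106.1] w 43.6 q6 -0.12 yaw 90.1 units [-0.01 -0.01  0.14]
```

View pics/w7.png

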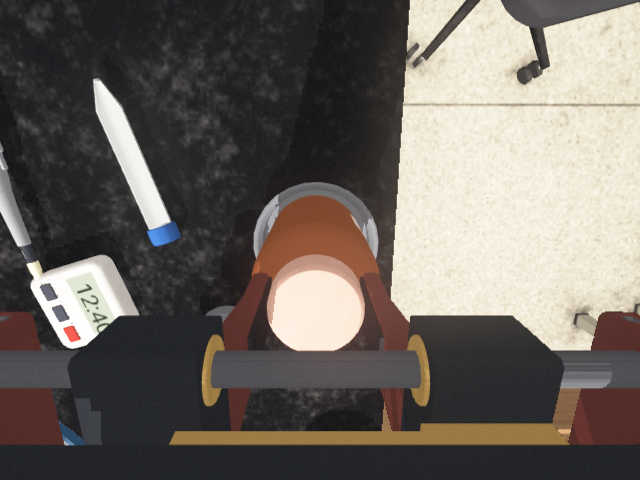

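Force is 10 N up and the bottle's lower edge (v=196) fits a centred seat in the rim (v=183), so it is on the floor. I release and go up to the blue-capped bottle.

move_arm --steps '[[[0, 0, 0], 0, 0.45], [[0, 0, 0], 0, 0.4], [[0, 0, 0], 0, 0.3], [[0, 0, 0], 0, 0.1], [[0, 0, 0], 0, 0], [[0, 0, 0], 0, 0], [[0, 0, -1], 0, 0], [[0, 0, -1], 0, 0], [[0, 0, -1], 0, 0], [[0, 0, -1], 0, 0], [[0, 0, -1], 0, 0], [[1, -0.5, 0], 0, 0], [[1, -0.5, 0], 0, 0], [[1, -0.5, 0], 0, 0], [[1, -0.5, 0], 0, 0], [[1, 0, 0], 0, 0], [[1, 0, 0], 0, 0], [[1, 0, 0], 0, 0], [[1, 0, 0], 0, 0], [[0, 0, 0], 0, 0]]'

```text
t: 15.45
ee_pos: [435.6, 155.5, 230.9]
orientation: [-2.218, -2.225, -0.002]
ft_force: [0.1, -0.1, 0.5]
width: 87.8
grasp_force: 0.0
```

```bash
python3 - <<'E'
from h import *
to(378,313,200)
p=ctrl.get_obs();print(p['ft_force']);d=cams.get_image('wrist');cv2.imwrite('pics/w8.png',d['image'][:,:,::-1])
for n,z in [('amber_bottle',60),('reagent_bottle_a',50),('holder_medium_a',14)]:
    for r in cams.cut_out('wrist',n):
        if r['p']>.4:
            ys,xs=np.nonzero(r['pixels']);uv=(xs.mean(),ys.mean());print(n,round(r['p'],2),np.round(uv,1),len(xs),ray(d,uv,z,p))
E
```

```text
t 15.45 pos [435.6 155.5 230.9] w 87.8 q6 0.31 yaw 90.2 units [ 6.3  -2.28  1.24]
[ 0.06384917 -0.12418007  0.45443213]
amber_bottle 0.73 [361.9 404.8] 2960 [489.1 -59.9  60. ]
reagent_bottle_a 0.59 [250.1  37.1] 4738 [377.6 317.4  50. ]
holder_medium_a 0.94 [281.4 207.5] 3968 [398.1 159.4  14. ]
holder_medium_a 0.7 [362.  116.4] 5073 [482.8 254.2  14. ]
```

View pics/w8.png

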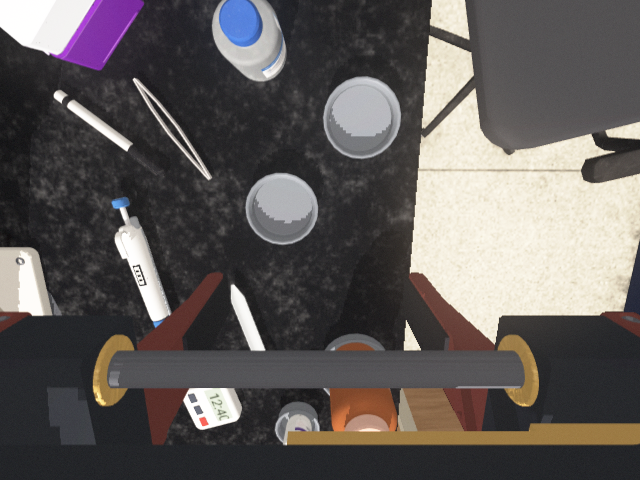

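Amber stands in its holder. The medium rims are at (282,208) and (362,118), and the blue cap is at (240,22).

```bash
cat >> h.py <<'E'
def P(x,y,z): return dict(orientation=R.from_matrix([[0,1,0],[1,0,0],[0,0,-1]]).as_rotvec(),ee_pos=np.array([x,y,z]))
E
python3 - <<'E'
from h import *
d=cams.get_image('wrist');p=P(435.95,152.4,230.7);to(378,313,231)
for uv,z in [((240,22),105),((282,208),20),((362,117.5),20)]:print(ray(d,uv,z,p))
E
```

```text
t 15.7 pos [435.3 151.7 230.6] w 87.6 q6 0.31 yaw 90.0 units [ 6.45 -2.29 -0.02]
[380.8 310.  105. ]
[399.5 156.7  20. ]
[482.6 249.2  20. ]
```

move_arm --steps '[[[0.9, -0.32, 0], 0, 0], [[0.91, -0.32, 0], 0, 0], [[0.91, -0.32, 0], 0, 0], [[0.91, -0.32, 0], 0, 0], [[0.91, -0.33, 0], 0, 0], [[0.91, -0.33, 0], 0, 0], [[0.91, -0.32, 0], 0, 0], [[0, 0, 1], 0, 0], [[0, 0, 1], 0, 0], [[0, 0, 1], 0, 0], [[0, 0, 0.6], 0, 0], [[0, 0, 0], 0, 0], [[0, 0, 0], 0, 0]]'

```text
t: 16.78
ee_pos: [378.8, 310.5, 140.3]
orientation: [-2.222, -2.221, 0.003]
ft_force: [-0.1, 0.3, 0.8]
width: 87.9
grasp_force: 0.0
```

```bash
python3 - <<'E'
from h import *
to(379.5,311.5,81)
d=cams.get_image('wrist');im=d['image'];cv2.imwrite('pics/w9.png',im[:,:,::-1])
m=cv2.inRange(cv2.cvtColor(im,cv2.COLOR_RGB2HSV),(100,120,60),(125,255,255));m[:150]=0;m[:,:230]=0;m[:,400:]=0
k,l,s,c=cv2.connectedComponentsWithStats(m);i=1+np.argmax(s[1:,4]);print(s[i],c[i])
p=P(379.4,311.4,140.7)
for uv in [c[i]]:print(ray(d,uv,105,p))
E
```

```text
t 16.78 pos [378.8 310.5 140.3] w 87.9 q6 0.66 yaw 90.0 units [0.04 0.03 2.37]
[ 292  230   49   52 2005] [316.01496259 255.9286783 ]
[379.4 319.9 105. ]
```

View pics/w9.png

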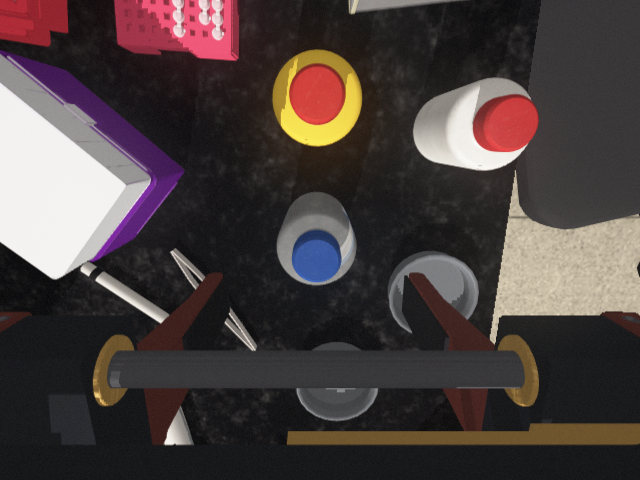

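The blue cap disc is at (317,257). I shift 4.5 mm in +y, descend, grip and lift.

move_arm --steps '[[[0.18, 0, 0.59], 0, 0], [[0, 0, 0.9], 0, 0], [[0, 0, 0.9], 0, 0], [[0, 0, 0], 0, 0], [[0, 0, 0], 0, 1], [[0, 0, 0], 0, 1], [[0, 0, 0], 0, 1], [[0, 0, 0], 0, 1], [[0, 0, 0], 0, 1], [[0, 0, 0], 0, 1], [[0, 0, 0], 0, 1], [[0, 0, 0], 0, 1], [[0, 0, -0.4], 0, 1], [[0, 0, -0.6], 0, 1], [[0, 0, -0.6], 0, 1], [[0, 0, 0], 0, 1]]'

```text
t: 18.17
ee_pos: [380.0, 317.0, 123.5]
orientation: [2.22, 2.222, 0.006]
ft_force: [0.7, 0.7, -0.4]
width: 28.9
grasp_force: 30.0
```

```bash
python3 - <<'E'
from h import *
o=ctrl.get_obs();print(o['ft_force'],o['grasp_force']);to(398.3,157,121)
d=cams.get_image('wrist');im=d['image'];cv2.imwrite('pics/w10.png',im[:,:,::-1])
m=cv2.inRange(cv2.cvtColor(im,cv2.COLOR_RGB2HSV),(100,120,60),(125,255,255));m[:150]=0;m[:,:230]=0;m[:,400:]=0
k,l,s,c=cv2.connectedComponentsWithStats(m);i=1+np.argmax(s[1:,4]);print(s[i],c[i],ray(d,c[i],145,P(379.4,315.9,121)))
E
```

```text
[ 0.74365337  0.73744476 -0.40781092] 29.982455670833588
t 18.17 pos [380.  317.  123.5] w 28.9 q6 0.67 yaw 90.0 units [-6.4   0.73  0.09]
[ 285  263   62   68 3344] [315.42464115 296.47787081] [379.1 326.1 145. ]
```

```bash
python3 - <<'E'
from h import *
t=cams.get_image('top');s=cams.get_image('scene')
b=t['image'][180:280,260:440];a=s['image'][190:310,230:430]
w=cv2.imread('pics/w10.png')[160:480,160:480][:,:,::-1]
c=np.zeros((600,800,3),np.uint8);c[:300,:540]=cv2.resize(b,(540,300),interpolation=cv2.INTER_CUBIC);c[300:600,:500]=cv2.resize(a,(500,300),interpolation=cv2.INTER_CUBIC);c[300:600,500:800]=cv2.resize(w,(300,300))
cv2.imwrite('pics/c11.png',c[:,:,::-1])
E
```

```text
(no output)
```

View pics/c11.png

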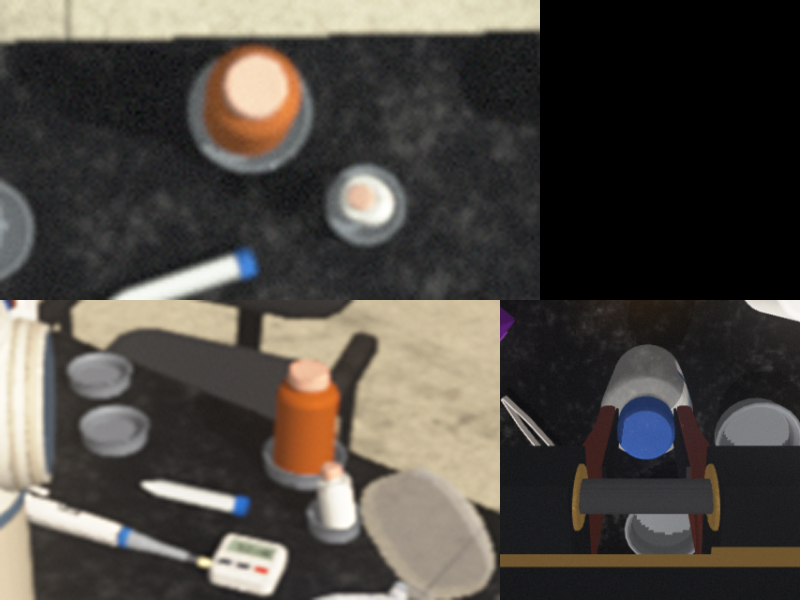

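```bash
python3 - <<'E'
from h import *
t=cams.get_image('top')
q=lambda x,y:(260+x/3-.33,180+y/3-.33)
for n,uv,z in [('amber cap',q(256,86),129),('L rim',q(250,110),20),('drop cap',q(359,196),74),('drop body top',q(368,202),56),('S rim',q(366,205),20)]:print(n,np.round(uv,1),ray(t,uv,z))
for n,z in [('amber_bottle',66),('dropper_bottle',40),('holder_large',14),('holder_small',14)]:
    for r in cams.cut_out('top',n)[:1]:
            ys,xs=np.nonzero(r['pixels']);uv=(xs.mean(),ys.mean());print(n,round(r['p'],2),ray(t,uv,z))
# projections in scene
s=cams.get_image('scene')
Rm=R.from_rotvec(s['rotation']).as_matrix()
def pr(d,X):
    Rm=R.from_rotvec(d['rotation']).as_matrix();v=d['camera_matrix']@(Rm.T@(np.array(X)-d['xyz']));return (v[:2]/v[2]).round(1)
print('scene dropper upright base/top',pr(s,(411.5,-134,4)),pr(s,(411.5,-134,74)),'amber',pr(s,(485,-48,4)),pr(s,(485,-48,129)))
print('top nadir',pr(t,(t['xyz'][0],t['xyz'][1],0)))
E
```

```text
amber cap [345.  208.3] [484.7 -47.6 129. ]
L rim [343.  216.3] [486.1 -49.2  20. ]
drop cap [379.3 245. ] [ 412.4 -123.5   74. ]
drop body top [382.3 247. ] [ 409.9 -132.2   56. ]
S rim [381.7 248. ] [ 411.7 -135.1   20. ]
amber_bottle 0.87 [485.  -45.9  66. ]
dropper_bottle 0.66 [ 412.8 -130.6   40. ]
holder_large 0.74 [493.4 -49.4  14. ]
holder_small 0.87 [ 411.7 -132.8   14. ]
scene dropper upright base/top [363.4 279.2] [365.4 257.8] amber [351.2 255. ] [354.  217.2]
top nadir [312.1 313.6]
```

Ray checks show amber upright on its holder axis. The dropper's cap is at y −123.5 against a rim at −135, so it leans about 0.15 rad with its base edge on the lip. I will re-seat it later. First I place the blue bottle, which I am holding.

move_arm --steps '[[[-0.6, 0.07, 0], 0, 1], [[-0.72, 0.07, 0], 0, 1], [[-0.72, 0.08, 0], 0, 1], [[-0.72, 0.09, 0], 0, 1], [[-0.72, 0.09, 0], 0, 1], [[-0.72, 0.09, 0], 0, 1], [[-0.72, 0.09, 0], 0, 1], [[-0.72, 0.09, 0], 0, 1], [[-0.72, 0.09, 0], 0, 1], [[0, 0, 0], 0, 1], [[0, 0, 0.5], 0, 1], [[0, 0, 0.4], 0, 1], [[0, 0, 0.3], 0, 1], [[0, 0, 0.1], 0, 1], [[0, 0, 0], 0, 1]]'

```text
t: 19.87
ee_pos: [399.8, 158.3, 89.6]
orientation: [2.22, 2.221, 0.005]
ft_force: [-0.9, -1.1, 14.4]
width: 29.7
grasp_force: 30.0
```

```bash
python3 - <<'E'
from h import *
o=ctrl.get_obs();print(o['ft_force'],o['moment']);to(398.3,157,85)
d=cams.get_image('wrist');s=cams.get_image('scene')['image'][170:290,230:430]
c=np.zeros((480,800,3),np.uint8);c[:,:480]=cv2.resize(d['image'][100:420,160:480],(480,480));c[:192,480:]=cv2.resize(s,(320,192),interpolation=cv2.INTER_CUBIC)
cv2.imwrite('pics/c12.png',c[:,:,::-1])
E
```

```text
[-0.9189699  -1.07263298 14.40423266] [-0.00729623  0.05319258  0.04886785]
t 19.87 pos [399.8 158.3  89.6] w 29.7 q6 0.35 yaw 90.0 units [-0.05 -0.06  0.18]
```

View pics/c12.png

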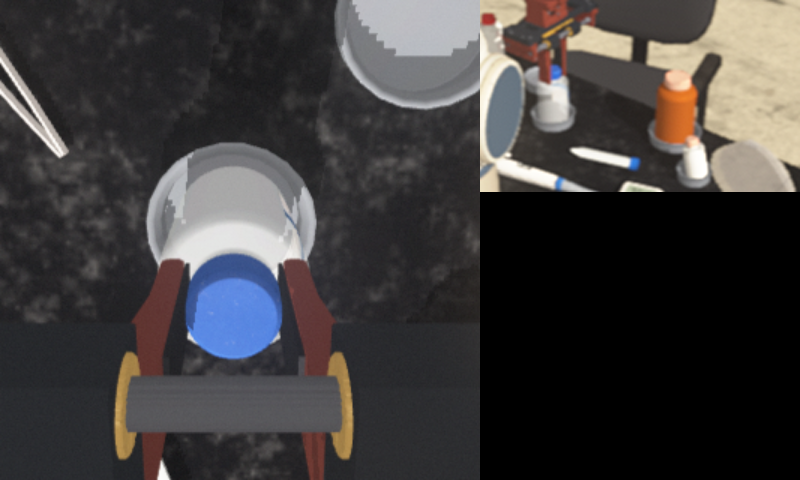

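Contact with the floor gives 14 N purely vertical, with almost no moment. I release and head for the red-capped bottle.

move_arm --steps '[[[0, 0, 0], 0, 0.6], [[0, 0, 0], 0, 0.5], [[0, 0, 0], 0, 0.3], [[0, 0, 0], 0, 0.1], [[0, 0, 0], 0, 0], [[0, 0, 0], 0, 0], [[0, 0, -1], 0, 0], [[0, 0, -1], 0, 0], [[0, 0, -1], 0, 0], [[0, 0, -1], 0, 0], [[1, 0.4, 0], 0, 0], [[1, 0.4, 0], 0, 0], [[1, 0.4, 0], 0, 0], [[1, 0.4, 0], 0, 0], [[1, 0.4, 0], 0, 0], [[1, 0.4, 0], 0, 0], [[1, 0.4, 0], 0, 0], [[1, 0.4, 0], 0, 0], [[0, 0, 0], 0, 0], [[0, 0, 0], 0, 0]]'

```text
t: 21.63
ee_pos: [477.7, 357.7, 187.8]
orientation: [-2.219, -2.224, 0.001]
ft_force: [0.1, -0.5, -0.8]
width: 87.8
grasp_force: 0.0
```

```bash
python3 - <<'E'
from h import *
to(484,393,140)
o=ctrl.get_obs();d=cams.get_image('wrist');im=d['image']
hs=cv2.cvtColor(im,cv2.COLOR_RGB2HSV);m=cv2.inRange(hs,(170,110,60),(180,255,255))|cv2.inRange(hs,(0,150,120),(4,255,255))
k,l,s,c=cv2.connectedComponentsWithStats(m)
for i in range(1,k):
    if s[i,4]>500:print(s[i],c[i].round(1),ray(d,c[i],105,o))
for r in cams.cut_out('wrist','reagent_bottle_a'):
    ys,xs=np.nonzero(r['pixels']);uv=(xs.mean(),ys.mean());print(round(r['p'],2),np.round(uv,1),ray(d,uv,50,o))
print('w9 red',ray(d,(506,124),105,P(379.4,311.4,140.7)))
t=cams.get_image('top');print('top',[ray(t,(u,214.8),105) for u in (138.5,139)])
E
```

```text
t 21.63 pos [477.7 357.7 187.8] w 87.8 q6 0.62 yaw 90.1 units [1.41 0.26 1.91]
[  27    0  123  139 5807] [88.3 67. ] [332.  477.2 105. ]
[ 155  154   47   42 1585] [177.9 174.3] [382.1 409.6 105. ]
[305 175  40  39 726] [325.  191.2] [483.9 398.1 105. ]
0.93 [196.  168.8] [376.4 409.1  50. ]
0.78 [324.2 189.6] [484.7 391.8  50. ]
0.6 [238.7 416.9] [397.8 155.1  50. ]
w9 red [481.5 394.5 105. ]
top [array([483.5, 391.1, 105. ]), array([483.5, 390. , 105. ])]
```

move_arm --steps '[[[0.72, 0.1, 0], 0, 0], [[0.72, 0.1, 0], 0, 0], [[0, 0, 1], 0, 0], [[0, 0, 1], 0, 0], [[0, 0, 1], 0, 0], [[0, 0, 0.66], 0, 0], [[0, 0, 0.6], 0, 0], [[0, 0, 0], 0, 0], [[0, 0, 0], 0, 1], [[0, 0, 0], 0, 1], [[0, 0, 0], 0, 1], [[0, 0, 0], 0, 1], [[0, 0, 0], 0, 1], [[0, 0, 0], 0, 1], [[0, 0, 0], 0, 1], [[0, 0, 0], 0, 1], [[0, 0, -0.4], 0, 1], [[0, 0, -0.6], 0, 1], [[0, 0, -0.6], 0, 1], [[0, 0, 0], 0, 1]]'

```text
t: 23.45
ee_pos: [484.1, 394.2, 125.0]
orientation: [2.22, 2.222, 0.007]
ft_force: [-0.2, 1.1, -1.0]
width: 29.5
grasp_force: 29.9
```

```bash
python3 - <<'E'
from h import *
to(481.5,250,122);o=ctrl.get_obs();print(o['ft_force'],o['grasp_force'])
t=cams.get_image('top')
hs=cv2.cvtColor(t['image'],cv2.COLOR_RGB2HSV)[235:280,225:285]
m=cv2.inRange(hs,(100,110,50),(125,255,255));k,l,s,c=cv2.connectedComponentsWithStats(m);i=1+np.argmax(s[1:,4]);print(s[i],ray(t,c[i]+[225,235],107))
for n,z in [('holder_medium_a',14),('reagent_bottle_b',54)]:
  for r in cams.cut_out('top',n):
    ys,xs=np.nonzero(r['pixels']);uv=(xs.mean(),ys.mean());print(n,round(r['p'],2),np.round(uv,1),ray(t,uv,z))
E
```

```text
t 23.45 pos [484.1 394.2 125. ] w 29.5 q6 0.66 yaw 90.0 units [-5.77 -0.11  0.1 ]
[-0.15025346  1.12871381 -0.97372448] 29.945712983608246
[ 18  11  13  13 127] [398.7 155.9 107. ]
holder_medium_a 0.92 [211.3 221.3] [481.4 252.   14. ]
holder_medium_a 0.71 [254.6 262.4] [385.1 153.7  14. ]
reagent_bottle_b 0.85 [251.  254.6] [398.9 157.5  54. ]
```

The blue bottle is in and upright, with its cap at (398.7, 155.9). Now I place the red one.

move_arm --steps '[[[-0.71, -0.01, 0], 0, 1], [[-0.71, -0.01, 0], 0, 1], [[-0.71, -0.01, 0], 0, 1], [[-0.71, -0.01, 0], 0, 1], [[-0.71, -0.01, 0], 0, 1], [[-0.71, -0.01, 0], 0, 1], [[-0.71, -0.01, 0], 0, 1], [[-0.71, -0.01, 0], 0, 1], [[0, 0, 0], 0, 1], [[0, 0, 0.5], 0, 1], [[0, 0, 0.4], 0, 1], [[0, 0, 0.25], 0, 1], [[0, 0, 0.15], 0, 1], [[0, 0, 0], 0, 1]]'

```text
t: 24.77
ee_pos: [483.6, 252.8, 91.5]
orientation: [2.219, 2.221, 0.009]
ft_force: [-0.3, -1.7, 18.8]
width: 29.2
grasp_force: 30.0
```

```bash
python3 - <<'E'
from h import *
o=ctrl.get_obs();print(o['ft_force'],o['moment'],o['grasp_force']);to(481.5,251,86)
E
```

```text
[-0.26753039 -1.72580555 18.81715712] [-0.15511926 -0.29775329 -0.01524873] 30.007612109184265
t 24.77 pos [483.6 252.8  91.5] w 29.2 q6 0.46 yaw 90.1 units [-0.07 -0.09  0.22]
```

move_arm --steps '[[[0, 0, 0], 0, 0.6], [[0, 0, 0], 0, 0.5], [[0, 0, 0], 0, 0.3], [[0, 0, 0], 0, 0.1], [[0, 0, 0], 0, 0], [[0, 0, 0], 0, 0], [[0, 0, -1], 0, 0], [[0, 0, -1], 0, 0], [[0, 0, -1], 0, 0], [[0, 0, -1], 0, 0], [[0, 0, -1], 0, 0], [[-1, -0.4, 0], 0, 0], [[-1, -0.4, 0], 0, 0], [[-1, -0.4, 0], 0, 0], [[-1, -0.4, 0], 0, 0], [[-1, -0.4, 0], 0, 0], [[-1, -0.4, 0], 0, 0], [[-1, -0.4, 0], 0, 0], [[-1, 0, 0], 0, 0], [[0, 0, 0], 0, 0]]'

```text
t: 26.43
ee_pos: [410.0, 48.3, 214.4]
orientation: [2.223, 2.22, -0.002]
ft_force: [-0.1, 0.6, -0.2]
width: 87.9
grasp_force: 0.0
```

move_arm --steps '[[[-1, 0, 0], 0, 0], [[-1, 0, 0], 0, 0], [[-1, 0, 0], 0, 0], [[-1, 0, 0], 0, 0], [[0, 0, 0], 0, 0], [[0, 0, 0], 0, 0]]'

```text
t: 26.93
ee_pos: [411.2, -49.4, 214.4]
orientation: [-2.223, -2.219, -0.0]
ft_force: [0.2, -0.0, 0.3]
width: 88.0
grasp_force: 0.0
```

```bash
python3 - <<'E'
from h import *
to(412,-130,214)
t=cams.get_image('top');d=cams.get_image('wrist');s=cams.get_image('scene')
c=np.zeros((600,800,3),np.uint8);c[:300,:540]=cv2.resize(t['image'][190:290,190:370],(540,300),interpolation=cv2.INTER_CUBIC)
c[300:,:375]=cv2.resize(s['image'][190:310,270:420],(375,300),interpolation=cv2.INTER_CUBIC);c[300:,400:800]=cv2.resize(d['image'][180:480,120:520],(400,300))
cv2.imwrite('pics/c13.png',c[:,:,::-1])
hs=cv2.cvtColor(t['image'],cv2.COLOR_RGB2HSV)[205:240,190:235];m=cv2.inRange(hs,(170,110,60),(180,255,255))|cv2.inRange(hs,(0,150,120),(4,255,255))
k,l,q,e=cv2.connectedComponentsWithStats(m);i=1+np.argmax(q[1:,4]);print('red',q[i],ray(t,e[i]+[190,205],107))
for n,z in [('reagent_bottle_a',54)]:
  for r in cams.cut_out('top',n):
    ys,xs=np.nonzero(r['pixels']);uv=(xs.mean(),ys.mean());print(n,round(r['p'],2),np.round(uv,1),ray(t,uv,z))
E
```

```text
t 26.93 pos [411.2 -49.4 214.4] w 88.0 q6 -0.15 yaw 89.9 units [-3.22  0.04  0.01]
red [  9   4  12  11 107] [482.3 249.8 107. ]
reagent_bottle_a 0.9 [138.2 266.3] [378.  405.1  54. ]
reagent_bottle_a 0.83 [208.4 218.4] [481.5 251.6  54. ]
reagent_bottle_a 0.56 [251.3 255.1] [397.8 156.9  54. ]
```

View pics/c13.png

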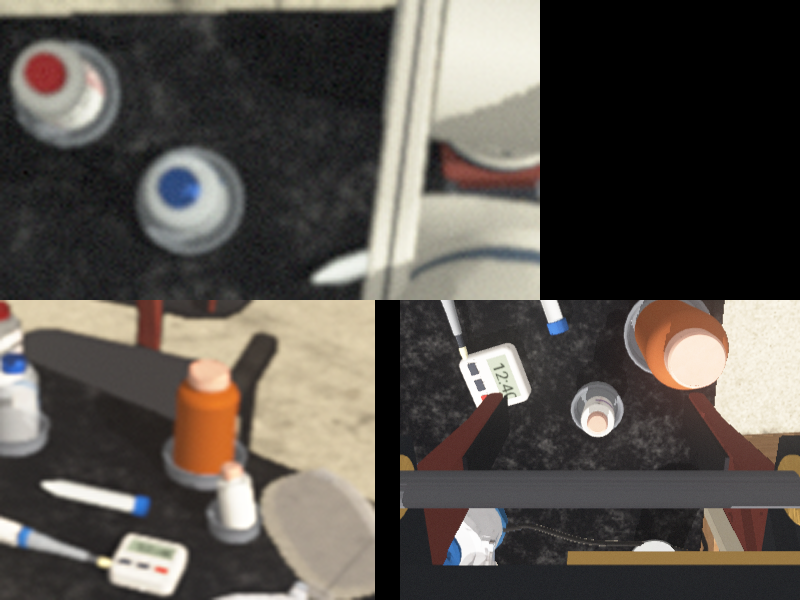

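The red and blue bottles are upright on their axes. The dropper (cap crop (598,424), rim (597,410)) leans toward +y. I regrip its body and lift it slightly, shift it +5 mm in y, then set it down again.

move_arm --steps '[[[-0.8, 0, 0], 0, 0], [[-0.8, 0, 0], 0, 0], [[-0.8, 0, 0], 0, 0], [[-0.8, 0, 0], 0, 0], [[0, 0, 1], 0, 0], [[0, 0, 1], 0, 0], [[0, 0, 1], 0, 0], [[0, 0, 1], 0, 0], [[0, 0, 1], 0, 0], [[0, 0, 1], 0, 0], [[0, 0, 0.7], 0, 0], [[0, 0, 0.6], 0, 0], [[0, 0, 0], 0, 0], [[0, 0, 0], 0, 1], [[0, 0, 0], 0, 1], [[0, 0, 0], 0, 1], [[0, 0, 0], 0, 1], [[0, 0, 0], 0, 1], [[0, 0, 0], 0, 1], [[0, 0, 0], 0, 1]]'

```text
t: 28.8
ee_pos: [411.3, -129.1, 32.3]
orientation: [2.22, 2.222, 0.001]
ft_force: [0.1, 0.2, -0.5]
width: 44.7
grasp_force: 0.0
```

```bash
python3 - <<'E'
from h import *
o=ctrl.get_obs();print(o['ft_force'],o['moment'],o['grasp_force']);to(411.5,-129,32)
E
```

```text
[ 0.06303275  0.23775029 -0.54752353] [-0.04383943 -0.05256308 -0.01769975] 0.0
t 28.8 pos [ 411.3 -129.1   32.3] w 44.7 q6 -0.33 yaw 90.0 units [0.   0.01 0.01]
```

Fingers are still closing.

move_arm --steps '[[[0, 0, 0], 0, 1], [[0, 0, 0], 0, 1], [[0, 0, 0], 0, 1], [[0, 0, 0], 0, 1], [[0, 0, -0.2], 0, 1], [[0.1, 0, -0.2], 0, 1], [[0.1, 0, 0], 0, 1], [[0, 0, 0], 0, 1], [[0, 0, 0.15], 0, 1], [[0, 0, 0.15], 0, 1], [[0, 0, 0.1], 0, 1], [[0, 0, 0], 0, 1]]'

```text
t: 29.8
ee_pos: [411.5, -124.2, 31.5]
orientation: [2.22, 2.222, 0.0]
ft_force: [0.6, 0.0, -0.2]
width: 34.0
grasp_force: 29.7
```

```bash
python3 - <<'E'
from h import *
o=ctrl.get_obs();print(o['ft_force'],o['moment'],o['grasp_force']);to(411.5,-124,30)
E
```

```text
[ 0.55602253  0.04031473 -0.17522996] [-0.04380631 -0.22708054 -0.03387465] 29.727864861488342
t 29.8 pos [ 411.5 -124.2   31.5] w 34.0 q6 -0.32 yaw 90.0 units [ 0.01 -0.    0.06]
```

move_arm --steps '[[[0, 0, 0.1], 0, 1], [[0, 0, 0.1], 0, 1], [[0, 0, 0], 0, 1], [[0, 0, 0], 0, 1]]'

```text
t: 30.13
ee_pos: [413.1, -124.9, 28.2]
orientation: [2.218, 2.22, 0.003]
ft_force: [-1.3, -2.6, 20.3]
width: 33.9
grasp_force: 30.0
```

```bash
python3 - <<'E'
from h import *
o=ctrl.get_obs();print(o['ft_force'],o['moment'],o['grasp_force']);to(411.5,-124,27)
E
```

```text
[-1.31897308 -2.63136054 20.3327702 ] [-0.34790612  0.11424629  0.07553509] 30.008889734745026
t 30.13 pos [ 413.1 -124.9   28.2] w 33.9 q6 -0.32 yaw 90.1 units [ 0.04 -0.06  0.05]
```

move_arm --steps '[[[0, 0, -0.05], 0, 1], [[0, 0, 0], 0, 0.55], [[0, 0, 0], 0, 0.5], [[0, 0, 0], 0, 0.3], [[0, 0, 0], 0, 0.1], [[0, 0, 0], 0, 0], [[0, 0, 0], 0, 0], [[0, 0, 0], 0, 0], [[0, 0, -1], 0, 0], [[0, 0, -1], 0, 0], [[0, 0, -1], 0, 0], [[0, 0, -1], 0, 0], [[0, 0, -1], 0, 0], [[0, 0, -1], 0, 0], [[0, 0, -1], 0, 0], [[0, 0, -1], 0, 0], [[1, 0, 0], 0, 0], [[1, 0, 0], 0, 0], [[1, 0, 0], 0, 0], [[1, 0, 0], 0, 0]]'

```text
t: 31.8
ee_pos: [410.8, -23.1, 228.4]
orientation: [2.221, 2.221, 0.001]
ft_force: [0.3, -0.6, 0.3]
width: 88.0
grasp_force: 0.0
```

move_arm --steps '[[[1, 0, 0], 0, 0], [[1, 0, 0], 0, 0], [[1, 0, 0], 0, 0], [[1, 0, 0], 0, 0], [[1, 0, 0], 0, 0], [[1, 0, 0], 0, 0], [[1, 0, 0], 0, 0], [[1, 0, 0], 0, 0], [[1, 0, 0], 0, 0], [[1, 0, 0], 0, 0], [[1, 0, 0], 0, 0], [[1, 0, 0], 0, 0], [[0, 0, 0], 0, 0], [[0, 0, 0], 0, 0]]'

```text
t: 32.97
ee_pos: [410.4, 276.6, 227.8]
orientation: [-2.218, -2.225, 0.001]
ft_force: [0.5, 0.1, -0.5]
width: 87.9
grasp_force: 0.0
```

```bash
python3 - <<'E'
from h import *
to(412,-130,214)
t=cams.get_image('top');s=cams.get_image('scene')
c=np.zeros((600,800,3),np.uint8);c[:300]=cv2.resize(t['image'][185:275,260:500],(800,300),interpolation=cv2.INTER_CUBIC)
c[300:,:500]=cv2.resize(s['image'][200:320,280:480],(500,300),interpolation=cv2.INTER_CUBIC)
cv2.imwrite('pics/c14.png',c[:,:,::-1])
for n,z in [('amber_bottle',66),('dropper_bottle',40),('holder_small',14),('beaker',44)]:
    for r in cams.cut_out('top',n)[:1]:
        ys,xs=np.nonzero(r['pixels']);uv=(xs.mean(),ys.mean());print(n,round(r['p'],2),np.round(uv,1),ray(t,uv,z))
f=lambda x,y,z:ray(t,(260+x*.3-.35,185+y*.3-.35),z)
hs=cv2.cvtColor(t['image'],cv2.COLOR_RGB2HSV)[235:262,370:396];m=cv2.inRange(hs,(0,40,150),(20,255,255))
k,l,q,e=cv2.connectedComponentsWithStats(m)
for i in range(1,k):print('cap',q[i],ray(t,e[i]+[370,235],72))
E
```

```text
t 32.97 pos [410.4 276.6 227.8] w 87.9 q6 0.57 yaw 90.2 units [-16.26   0.02   0.56]
amber_bottle 0.61 [342.8 213.7] [484.3 -46.4  66. ]
dropper_bottle 0.79 [382.  247.4] [ 410.7 -133.4   40. ]
holder_small 0.49 [379.6 249.3] [ 409.6 -130.9   14. ]
beaker 0.91 [482.4 210.8] [ 488.6 -361.5   44. ]
cap [10  7  9  8 60] [ 411.3 -133.6   72. ]
```

View pics/c14.png

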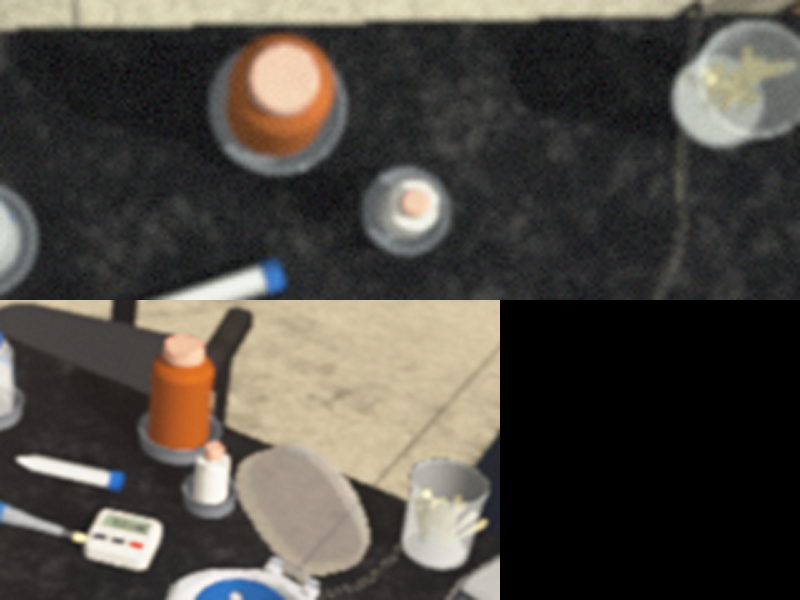

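The dropper now stands upright on its holder axis (cap (411,−134), rim (412,−135)). The beaker has not moved and the arm is clear.

```bash
python3 -c "
from workcell import ctrl
print(ctrl.close_job())"
```

```text
the job is handed in; nothing more can be done
None
```

I handed the job in at about 33 s with all four bottles upright in their matching holders and the beaker where it was, going by the last camera views; the hand-in returned no verdict. The dropper bottle leaned after its first placing, so I re-seated it.

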